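Slide the kiln ring along the gauge rail into its corner pocket

ROBOT

A 6-joint arm with a two-finger parallel gripper is mounted at the origin on a cart in front of the work surface, level with it; the furniture and walls round the work are solid. World frame = base frame: x ahead of the robot, y to its left, z up, the work surface at z = 0. Lengths are in mm, angles in rad, forces in N, time in s.
With the tool pointing down it reaches from about 325 to 900 mm from the base axis. Payload 3.5 kg.
Tool frame: the origin (TCP) lies between the finger pads; the fingertips stand 25 mm ahead of it and the grasp point (between the pads) lies 6 mm ahead of it; z points along the fingers, x is the direction in which the jaws open and shut, and the axes are right-handed (so a half turn about z gives the same grasp; the last joint's range is limited). The gripper opens to 85 mm and grips with 20 to 120 N. Pads are 22 mm wide; open, the fingers measure 114 mm over their backs; the gripper's body (76 mm by 85 mm) begins 54 mm behind the grasp point. The pads swing forward as they close: fully open they stand 13 mm farther back than shut.
Start: joints at [1.142, 0.276, -0.026, 1.268, 0, 1.467], TCP at [200.048, 592.117, 256.313] pointing down, gripper open.
Joint ranges: [-3.12, 3.12], [-0.85, 1.88], [-1.08, 1.24], [-1.95, 2.15], [-1.57, 1.53], [-3.14, 3.14]. Speed limits (rad/s): [2.57, 2.57, 3.14, 3.14, 3.14, 3.14].

INTERFACE

Orientations are given as a unit quaternion [w, x, y, z].
In Python, from plant import r, read_camera, calibration, workorder gives the robot as it stands. The module is installed in compiled form; this text tells all that it offers.
- The arm moves only by the tool play_rows, never from a script. Its argument "plan" is a list that holds one entry, the list of rows, each a list of 6 numbers: the shift along the tool's x, y, z in m, then the turn, a rotation vector about the tool's x, y, z in degrees. In form: [[[dx, dy, dz, wx, wy, wz], ...]]. A call has 1 to 8 rows; each row shifts and turns the commanded pose from where the row before left it, along the tool's axes as they then stand; what a row does not reach is not made up. A row lasts 1/10 s, in which the tool goes at most 50 mm and 8.59 degrees, less where a joint would pass 70% of its speed; a pose out of reach is approached as far as the arm can. A call is refused whole if a number of a shift passes 0.05 or a number of a turn 8.59, either way. A call with a gripper value outside its range is refused whole. "gripper" is the opening, from 0 (shut) to 1 (fully open), set as the call begins (left out, the last holds). The fingers move at their own pace and stop on an object; "grip_force" is the grip in N (left out, the last holds). Time passes only in rows, so rows that do not move let the fingers close. It gives the time, the measured TCP pose, the force and the opening at its end, in the units of the state.
- r.sense(): the state, without advancing time (a new reading comes with each control period).
- read_camera(name): name is "scene" or "top" or "wrist"; returns (picture, depth): 400x640x3 uint8, red, green, blue; 400x640 float32, mm along the optical axis (not along the pixel's ray), 0 where there is no reading.
- calibration(name): a dict with "vfov" (degrees; the focal length in pixels is half the picture's height over the tangent of half this angle, whatever the lens; pixels are square), "cx", "cy" (the principal point, pixels), "cam_to_world" (4x4, takes a point from camera to world coordinates); the wrist camera has in their place "hand_eye" (4x4, takes a point from camera to tool coordinates, whose origin is the TCP and whose axes are the tool frame's). Camera axes: x right, y down, z forward; pixel columns grow to the right and rows downward; lengths in mm; the calibration is good to about 2 mm. The wrist camera is an equidistant fisheye: a pixel r from the principal point sees the ray r / f radians off the axis. A picture is of the moment at which its call begins: read the wrist's pose just before it. calibration takes no time and is no camera call.
- workorder.finish_job(): hands the job in, once; it reports no verdict.
The state is a dict: "time_s": time; "qpos": joint angles; "qvel": joint speeds; "joint_torque": joint torques, N m; "position": TCP position; "ee_rot": TCP orientation; "contact_force": force on the tool from outside, world axes, zero at the start; "torque": the same for the moment, N m; "gripper_width": opening from 0.0 (shut) to 1.0 (fully open).
Only numpy, scipy, OpenCV 4.12 (cv2) and the standard library are available. Lean on these libraries where they do the work, as an engineer would, in place of code of your own. Each camera call takes 0.05 s, during which the arm holds its last target. There are 200 camera calls.

TASK

Bring the ceramic kiln ring home on the gauge board, so that its fired size can be read: with the fingertips push it straight across the board until it rests against the long metal rail, then keep it against the rail and drag it along the rail all the way into the corner pocket, until it touches both the rail and the end stop. Slide it gently and flat on the board the whole way, without pinching it, lifting it or tipping it. Leave the cone, the eraser, the jar and the test tile where they are, and finish with the hand clear of everything.

Things in the scene. Friction and masses are not known exactly. Their poses are not given: they have to be found in the camera images.
- gauge_board: Fixed wooden board, 220 x 300 mm, 8 mm thick, lying on the bench, with rigid bare aluminium strips on top, each 12 mm wide and 12 mm high (tops 20 mm above the bench). Origin: centre of the underside; x points across the board to the rail (roughly away from the robot), y along the rail (roughly to the robot's left), z up.
- rail (a point): Middle of the long rail's inner face, at x = +98, y = 0, z = +14 mm in the board's frame; same axes as the board. The rail runs the whole 300 mm along the board's far edge.
- end_stop (a point): Middle of the end stop's inner face, at x = +61, y = -138, z = +14 mm in the board's frame; same axes. The end stop crosses the board's right end at a right angle to the rail.
- keeper (a point): Middle of the inner face of the short keeper strip, at x = +24, y = -108, z = +14 mm in the board's frame; same axes. It runs parallel to the rail from the end stop to y = -78 mm, then flares away from the rail to y = -58 mm. Rail, end stop and keeper form the corner pocket, 74 mm wide, open only towards +y.
- pocket_home (a point): The point where the ring's centre lies when the ring is home in the pocket, touching rail and end stop: at x = +64, y = -104, z = +14 mm in the board's frame. Its axes are the board's axes (x to the rail, y along the rail and out of the pocket, z up).
- ring_center (a point): The centre of the kiln ring, half-way up (6 mm above the board's face): a plain cream ceramic ring, 68 mm outside diameter, open bore 48 mm in diameter, 12 mm high, about 40 g, loose and flat on the board; z up, its turn about z does not matter. It starts left of the pocket (130 to 205 mm from home along the rail), 20 to 60 mm short of the rail. Shut fingertips fit into the bore.
- cone: A pyrometric cone (slender tapering clay bar, 64 x 14 x 13 mm) lying loose on the near edge of the board; a bystander. Origin: centre of the underside; x along its length.
- eraser_block: A white block eraser, 22 x 56 x 12 mm, lying loose on the near edge of the board; a bystander. Origin: centre of the underside; y along its length.
- jar: A small screw-capped jar, 48 mm in diameter and 60 mm high, standing loose on the bench to the right of the board; a bystander. Origin: centre of the underside, z up.
- tile: A glazed test tile (an upright 72 mm high on a 38 x 25 mm foot) standing loose on the bench behind the board; a bystander. Origin: centre of the underside, z up.
- ring: The kiln ring itself (see its centre); origin: centre of the underside, z up.
Not all that is in view belongs to the job. What is shaped like the ring but purple or red is not meant.

How it is judged:
By the outcome, as a careful person would: the job done as asked, in the order asked, and still so for the second after the job is handed in, with the robot touching nothing.
It also fails if it takes over 42 s, if anything falls off the work surface, if the arm or the gripper's body presses on something with over 40 N, if the wrist force passes 120 N, or if a joint passes its speed limit or range.

## Working session

There is one attempt and no reset: what is moved stays moved. The work goes in short steps, Python scripts to look and compute and a tool call to move; the robot and the scene stay as the last step left them, time stands still between calls to the robot, and variables do not carry over. Pictures are saved under pics/ and viewed, about 8 in all and at most 12, crops included, and the job is handed in when it is done.

Besides the shell and the picture viewer there is one more tool, called as a command line: name --argument value ..., lists and objects as JSON in quotes. play_rows: Moves the arm, as the interface text tells. Its arguments: {"type":"object","properties":{"plan":{"type":"array","items":{"type":"array","items":{"type":"array","items":{"type":"number"}}}},"gripper":{"type":"number"},"grip_force":{"type":"number"}},"required":["plan"]}

```bash
mkdir -p pics; cat > h.py <<'E'
import numpy as np, cv2
from plant import r, read_camera, calibration, workorder
def K(c): return 200/np.tan(np.radians(c['vfov'])/2)
def cast(c,u,v,z):
    M=np.array(c['cam_to_world']); d=M[:3,:3]@np.array([(u-c['cx'])/K(c),(v-c['cy'])/K(c),1.]); o=M[:3,3]
    return o+d*(z-o[2])/d[2]
def save(n,p): cv2.imwrite('pics/'+n,p[:,:,::-1])
E
python3 - <<'E'
from h import *
s=r.sense();print({k:np.round(v,3).tolist() for k,v in s.items()})
for n in('top','scene'):
    p,d=read_camera(n);save(n+'0.png',p);np.savez('/tmp/'+n,p=p,d=d);print(n,calibration(n))
print(calibration('wrist'))
E
```

```text
{'time_s': 0.0, 'qpos': [1.142, 0.277, -0.028, 1.268, 0.0, 1.467], 'qvel': [0.001, -0.0, -0.0, 0.0, -0.001, 0.003], 'joint_torque': [-0.001, -44.551, 29.52, 0.016, -0.0, -0.0], 'position': [199.747, 591.462, 255.145], 'ee_rot': [0.001, 0.812, 0.583, -0.001], 'contact_force': [0.865, -0.401, 0.686], 'torque': [0.047, 0.017, -0.042], 'gripper_width': 1.002}
top {'vfov': 49.842998553547545, 'cx': 317.54837463584937, 'cy': 196.4681753352751, 'cam_to_world': array([[ 2.10684987e-02, -9.99325238e-01,  3.00863333e-02,
         5.58585640e+02],
       [-9.99601766e-01, -2.16203074e-02, -1.81348215e-02,
        -1.06327738e+02],
       [ 1.87730606e-02, -2.96922784e-02, -9.99382780e-01,
         1.06431739e+03],
       [ 0.00000000e+00,  0.00000000e+00,  0.00000000e+00,
         1.00000000e+00]])}
scene {'vfov': 48.59407219462164, 'cx': 324.2671057852484, 'cy': 198.71222633983402, 'cam_to_world': array([[ 5.81658792e-01, -6.09453269e-01,  5.38739049e-01,
         9.58173609e+01],
       [-8.13401858e-01, -4.41567332e-01,  3.78676259e-01,
        -4.67912420e+02],
       [ 7.10408047e-03, -6.58471719e-01, -7.52571942e-01,
         7.55487002e+02],
       [ 0.00000000e+00,  0.00000000e+00,  0.00000000e+00,
         1.00000000e+00]])}
{'vfov': 65.70646984690485, 'cx': 321.9294378742263, 'cy': 198.72053925197795, 'hand_eye': array([[ 9.99999660e-01,  8.06884036e-04, -1.69889547e-04,
        -3.65638466e-01],
       [-7.33574164e-04,  9.64639357e-01,  2.63572329e-01,
        -6.75926078e+01],
       [ 3.76554448e-04, -2.63572115e-01,  9.64639621e-01,
        -1.17290149e+02],
       [ 0.00000000e+00,  0.00000000e+00,  0.00000000e+00,
         1.00000000e+00]])}
```

View pics/top0.png

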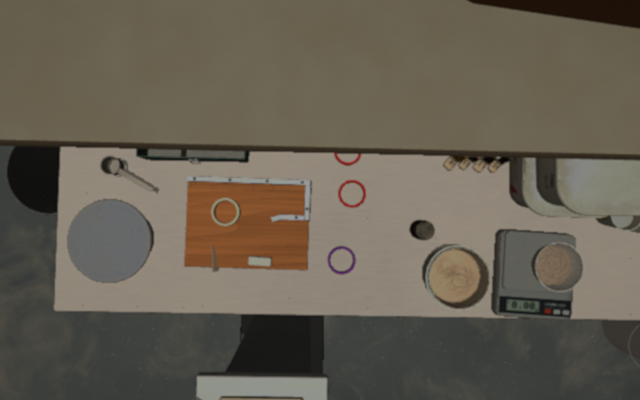

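View pics/scene0.png

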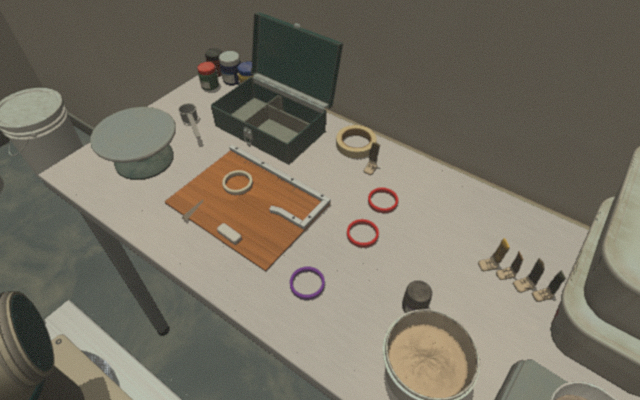

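Cream ring on the board at top (225,211), scene (237,182): the only cream one, on the board. Red rings are at top (352,193) and (347,155), a purple one at (341,260), and a tan roll at scene (356,141). None of these is on the board. Cone at (214,258), eraser (260,262), rail along row ~181, end stop at col ~308, keeper (290,217).

```bash
python3 - <<'E'
from h import *
for n,box in(('top',(175,165,325,285)),('scene',(155,140,340,275))):
    z=np.load('/tmp/%s.npz'%n);p=z['p'];c=calibration(n);x0,y0,x1,y1=box
    hsv=cv2.cvtColor(p,cv2.COLOR_RGB2HSV)
    m=np.zeros((400,640),np.uint8);roi=hsv[y0:y1,x0:x1]
    wood=((roi[...,1]>110)&(roi[...,0]<20)).astype(np.uint8)*255
    m[y0:y1,x0:x1]=wood
    cn=max(cv2.findContours(m,cv2.RETR_EXTERNAL,cv2.CHAIN_APPROX_NONE)[0],key=cv2.contourArea)
    print(n,'wood rect',cv2.minAreaRect(cn))
    ap=cv2.approxPolyDP(cn,6,True)[:,0]
    for q in ap: print('  corner',q,np.round(cast(c,*q,8),1))
    # ring: holes in wood
    hull=np.zeros_like(m);cv2.drawContours(hull,[cn],-1,255,-1)
    k=cv2.bitwise_and(hull,cv2.bitwise_not(m))
    for b in cv2.findContours(k,cv2.RETR_EXTERNAL,cv2.CHAIN_APPROX_NONE)[0]:
        if cv2.contourArea(b)>60:
            e=cv2.fitEllipse(b);print('  blob',cv2.contourArea(b),e,np.round(cast(c,*e[0],14),1), 'top z20',np.round(cast(c,*e[0],20),1))
p=np.load('/tmp/top.npz')['p'];save('topcrop.png',cv2.resize(p[165:285,175:365],None,fx=4,fy=4,interpolation=cv2.INTER_CUBIC))
E
```

```text
top wood rect ((246.8551788330078, 225.34518432617188), (122.0655517578125, 84.3198471069336), 1.9091525077819824)
  corner [188 182] [618.9 191.9   8. ]
  corner [185 265] [416.8 193.1   8. ]
  corner [211 266] [415.6 130.1   8. ]
  corner [212 245] [466.6 129.1   8. ]
  corner [217 266] [415.9 115.6   8. ]
  corner [306 269] [ 412.6 -101.     8. ]
  corner [308 221] [ 529.8 -103.4    8. ]
  corner [269 218] [535.1  -7.8   8. ]
  corner [303 214] [546.6 -90.7   8. ]
  corner [304 186] [615.4 -91.7   8. ]
  blob 200.5 ((259.4049987792969, 260.8685302734375), (10.011492729187012, 27.853843688964844), 93.89049530029297) [431.   12.3  14. ] top z20 [431.7  11.6  20. ]
  blob 622.0 ((225.0, 211.5), (27.856672286987305, 28.49542999267578), 90.0) [548.8  98.7  14. ] top z20 [548.9  97.5  20. ]
scene wood rect ((242.88461303710938, 202.42308044433594), (130.63189697265625, 87.91998291015625), 33.6900634765625)
  corner [229 151] [620.2 189.8   8. ]
  corner [166 203] [414.9 184.9   8. ]
  corner [185 213] [419.7 129.4   8. ]
  corner [202 199] [469.9 129.    8. ]
  corner [189 218] [415.1 112.    8. ]
  corner [266 269] [ 414.3 -105.8    8. ]
  corner [303 230] [ 533.2 -106.5    8. ]
  corner [269 206] [541.9  -5.4   8. ]
  corner [302 219] [555.5 -86.7   8. ]
  corner [319 201] [618.5 -86.2   8. ]
  blob 276.0 ((229.0997314453125, 233.3019561767578), (12.617541313171387, 29.697437286376953), 125.95098114013672) [432.9   9.8  14. ] top z20 [430.2   5.9  20. ]
  blob 573.5 ((237.05955505371094, 182.02943420410156), (24.1523380279541, 30.3254451751709), 80.79105377197266) [550.6  96.9  14. ] top z20 [546.9  92.3  20. ]
```

View pics/topcrop.png

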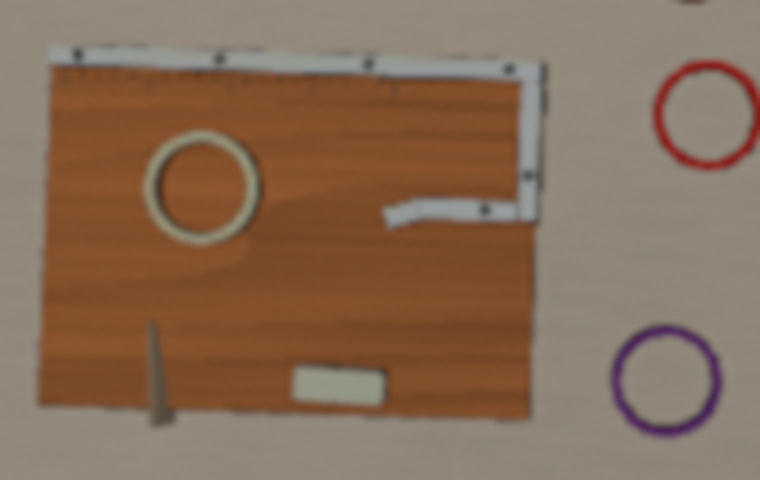

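Crop confirms: the cream ring (crop 202,187) is on the board, left of the pocket. The two coloured rings lie off the board to the right. Next I check height along the path before the approach.

```bash
python3 - <<'E'
from h import *
z=np.load('/tmp/top.npz');d=z['d'];c=calibration('top');M=np.array(c['cam_to_world'])
v,u=np.mgrid[:400,:640];P=np.stack([(u-c['cx'])/K(c)*d,(v-c['cy'])/K(c)*d,d],-1)@M[:3,:3].T+M[:3,3]
ok=d>0
for a in((100,600,250,600),(380,620,-120,220),(625,660,-180,200),(660,700,-180,200),(400,660,-250,-110)):
    s=ok&(P[...,0]>a[0])&(P[...,0]<a[1])&(P[...,1]>a[2])&(P[...,1]<a[3]);print(a,s.sum(),np.percentile(P[s][:,2],[50,99,100]).round())
# rail slope: bright inner edge, sub-pixel per column
g=cv2.cvtColor(z['p'],cv2.COLOR_RGB2HSV)[...,1].astype(float)
pts=[]
for col in range(192,300,3):
    s=g[176:194,col];i=np.argmax(np.diff(s));w=np.diff(s)[max(0,i-1):i+2];pts.append(cast(c,col,176+max(0,i-1)+.5+(w*np.arange(len(w))).sum()/w.sum(),14))
pts=np.array(pts);print('rail x=a*y+b',np.polyfit(pts[:,1],pts[:,0],1))
E
```

```text
(100, 600, 250, 600) 13115 [ 3. 96. 99.]
(380, 620, -120, 220) 34766 [844. 846. 847.]
(625, 660, -180, 200) 32571 [844. 846. 847.]
(660, 700, -180, 200) 7632 [844. 846. 847.]
(400, 660, -250, -110) 43649 [844. 861. 875.]
rail x=a*y+b [1.27915585e-02 6.18515076e+02]
```

play_rows --plan '[[[-0.022,0.0305,0,0,0,0],[-0.022,0.0305,0,0,0,0],[-0.022,0.0305,0,0,0,0],[-0.022,0.0305,0,0,0,0]]]' --gripper 0

```text
time_s: 0.5
position: [287.8, 468.2, 255.7]
ee_rot: [0.0, 0.812, 0.583, -0.0]
contact_force: [0.4, -0.3, -0.1]
gripper_width: 0.335
```

play_rows --plan '[[[-0.022,0.0305,0,0,0,0],[-0.022,0.0305,0,0,0,0],[-0.022,0.0305,0,0,0,0],[-0.022,0.0305,0,0,0,0],[-0.022,0.0305,0,0,0,0],[-0.022,0.0305,0,0,0,0],[-0.022,0.0305,0,0,0,0],[-0.022,0.0305,0,0,0,0]]]'

```text
time_s: 1.3
position: [462.6, 223.4, 255.9]
ee_rot: [-0.0, 0.812, 0.583, -0.0]
contact_force: [-0.1, 0.2, 0.3]
gripper_width: 0.001
```

play_rows --plan '[[[-0.022,0.029,0.02,0,0,0],[-0.022,0.029,0.02,0,0,0],[-0.022,0.029,0.02,0,0,0],[-0.022,0.029,0.02,0,0,0],[0,0,0,0,0,-6],[0,0,0,0,0,-6],[0,0,0,0,0,-5.9],[0,0,0,0,0,0]]]'

```text
time_s: 2.1
position: [543.6, 104.1, 175.7]
ee_rot: [-0.0, 0.712, 0.702, -0.0]
contact_force: [0.1, 0.2, -0.2]
gripper_width: -0.001
```

```bash
python3 - <<'E'
from h import *
s=r.sense();p,d=read_camera('wrist');save('w1.png',p);np.savez('/tmp/w1',p=p,d=d,pos=s['position'],q=s['ee_rot']);print(s['position'],s['ee_rot'],s['qpos'])
E
```

```text
[543.6399017  104.14213458 175.68953009] [-4.27395466e-04  7.11999717e-01  7.02179463e-01 -4.71126376e-04] [ 7.24613680e-02  2.07736043e-01 -2.91620727e-01  1.07271116e+00
  3.91445903e-05  8.63493938e-02]
```

View pics/w1.png

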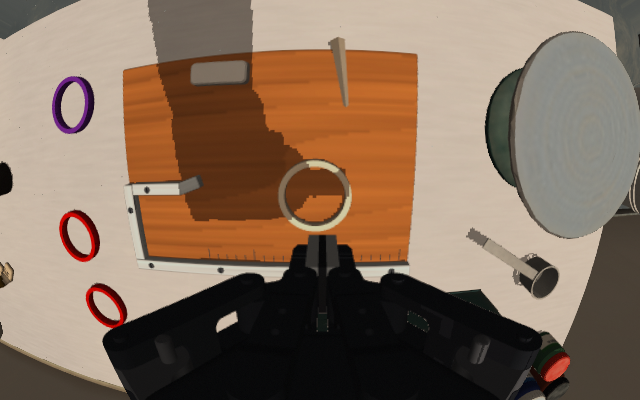

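Wrist view: ring at about (315,195), rail along row ~267, end stop at col ~138, keeper (165,188), eraser (219,72), cone (341,70). Fingers shut at about (322,245).

```bash
cat >> h.py <<'E'
from scipy.spatial.transform import Rotation as R
def wcast(s,u,v,z):
    c=calibration('wrist');dx,dy=u-c['cx'],v-c['cy'];rr=np.hypot(dx,dy);t=rr/K(c)
    d=np.array([np.sin(t)*dx/rr,np.sin(t)*dy/rr,np.cos(t)]);H=np.array(c['hand_eye']);q=s['ee_rot']
    T=R.from_quat([q[1],q[2],q[3],q[0]]).as_matrix();o=T@H[:3,3]+s['position'];d=T@H[:3,:3]@d
    return o+d*(z-o[2])/d[2]
def circ(P):
    A=np.c_[2*P,np.ones(len(P))];a=np.linalg.lstsq(A,(P**2).sum(1),rcond=None)[0];return a[:2],np.sqrt(a[2]+a[:2]@a[:2])
def ringpts(s,p,z=20):
    # outer boundary of low-saturation ring on wood
    h=cv2.cvtColor(p,cv2.COLOR_RGB2HSV);return (h[...,1]<110).astype(np.uint8)*255
E
python3 - <<'E'
from h import *
w=np.load('/tmp/w1.npz');s=dict(position=w['pos'],ee_rot=w['q']);p=w['p']
m=ringpts(s,p);m[:150]=0;m[236:]=0;m[:,:265]=0;m[:,365:]=0
for zz in(20,):
    # wood pixels just beyond: outer contour
    n,l,st,ce=cv2.connectedComponentsWithStats(m);print(st[1:][st[1:,4]>40])
    cn=np.concatenate([x for x in cv2.findContours(m,0,1)[0] if cv2.contourArea(x)>30]);h=cv2.convexHull(cn)[:,0]
    W=np.array([wcast(s,a,b,zz)[:2] for a,b in h]);print(len(h),circ(W))
for nm,u,v,z in(('nearR',124,70,8),('nearL',417,54,8),('railL inner',409,262,20),('rail/stop inner',147,260,20),('stop/keeper inner',135,193,20)):print(nm,wcast(s,u,v,z).round(1))
E
```

```text
[[ 279  160   73   71 1472]]
34 (array([547.87326695,  97.22289824]), np.float64(33.6950190686173))
nearR [ 411.2 -101.5    8. ]
nearL [414.6 194.6   8. ]
railL inner [617.7 191.   20. ]
rail/stop inner [618.3 -91.   20. ]
stop/keeper inner [541.7 -90.   20. ]
```

play_rows --plan '[[[-0.0066,0.0044,0.03,0,0,0],[0,0,0.03,0,0,0],[0,0,0.03,0,0,0],[0,0,0.025,0,0,0],[0,0,0,0,0,0]]]' --gripper 0

```text
time_s: 2.65
position: [544.5, 97.6, 57.6]
ee_rot: [-0.003, 0.712, 0.702, -0.003]
contact_force: [-1.3, -0.5, -1.3]
gripper_width: 0.0
```

```bash
python3 - <<'E'
from h import *
s=r.sense();p,d=read_camera('wrist');save('w2.png',p[150:350,170:470].repeat(2,0).repeat(2,1));print(s['position'],s['contact_force'])
E
```

```text
[544.50701339  97.57905736  57.63403389] [-1.31596851 -0.50917613 -1.34887595]
```

View pics/w2.png

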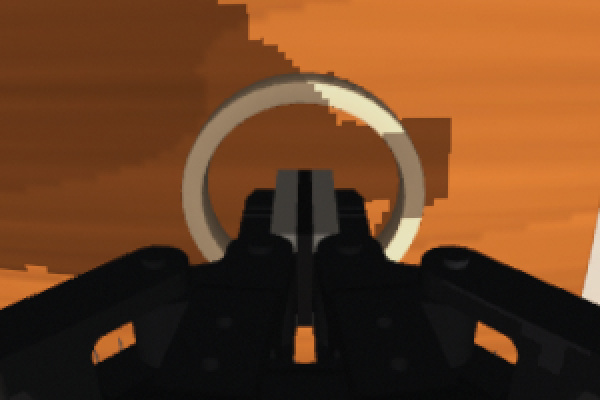

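Close view: ring in crop spans (182–425), bore centre near (305,180). The shut tips at about (305,175–200) are over the bore. Settle, then descend.

play_rows --plan '[[[0,0,0,0,0,0],[0,0,0,0,0,0]]]'

```text
time_s: 2.9
position: [550.0, 97.9, 63.2]
ee_rot: [0.001, 0.712, 0.702, 0.001]
contact_force: [-0.0, -0.2, 0.4]
gripper_width: 0.002
```

```bash
python3 - <<'E'
from h import *
s=r.sense();print(s['position'],s['ee_rot'],s['contact_force'])
E
```

```text
[550.00528752  97.87917945  63.18687008] [0.00116621 0.7119458  0.7022322  0.00132575] [-0.01819705 -0.2360068   0.36027863]
```

play_rows --plan '[[[0,0,0.004,0,0,0],[0,0,0.005,0,0,0],[0,0,0.005,0,0,0],[0,0,0.005,0,0,0],[0,0,0.004,0,0,0],[0,0,0,0,0,0],[0,0,0,0,0,0],[0,0,0,0,0,0]]]'

```text
time_s: 3.7
position: [548.5, 97.7, 38.4]
ee_rot: [0.0, 0.712, 0.702, 0.0]
contact_force: [0.4, 0.3, -0.3]
gripper_width: 0.003
```

```bash
python3 - <<'E'
from h import *
s=r.sense();print(s['position'],s['ee_rot'],s['contact_force'])
E
```

```text
[548.51598202  97.69597734  38.41571308] [9.05489032e-05 7.11829347e-01 7.02352449e-01 1.00646421e-04] [ 0.40318569  0.25397959 -0.27843672]
```

play_rows --plan '[[[0,0.001,0.002,0,0,0],[0,0.003,0,0,0,0],[0,0.003,0,0,0,0],[0,0.003,0,0,0,0],[0,0.003,0,0,0,0],[0,0.003,0,0,0,0],[0,0.003,0,0,0,0],[0,0.003,0,0,0,0]]]'

```text
time_s: 4.5
position: [570.5, 97.4, 36.3]
ee_rot: [-0.0, 0.712, 0.702, -0.0]
contact_force: [-1.1, -0.3, -0.3]
gripper_width: -0.0
```

play_rows --plan '[[[0,0.003,0,0,0,0],[0,0.003,0,0,0,0],[0,0.003,0,0,0,0],[0,0.003,0,0,0,0],[0,0.003,0,0,0,0],[0,0.002,0,0,0,0],[0,0.001,0,0,0,0],[0,0,0,0,0,0]]]'

```text
time_s: 5.3
position: [588.5, 97.1, 36.3]
ee_rot: [0.0, 0.712, 0.702, 0.0]
contact_force: [0.1, 0.0, 0.2]
gripper_width: 0.003
```

```bash
python3 - <<'E'
from h import *
s=r.sense();p,d=read_camera('top');np.savez('/tmp/t2',p=p);p2,d=read_camera('wrist');np.savez('/tmp/w3',p=p2,pos=s['position'],q=s['ee_rot'])
a=cv2.resize(p[165:285,175:325],(600,480),interpolation=cv2.INTER_CUBIC);save('t2.png',p2)
print(s['position'],s['contact_force'])
E
```

```text
[588.54702903  97.14453178  36.30006324] [0.1118226  0.02171194 0.15711358]
```

View pics/t2.png

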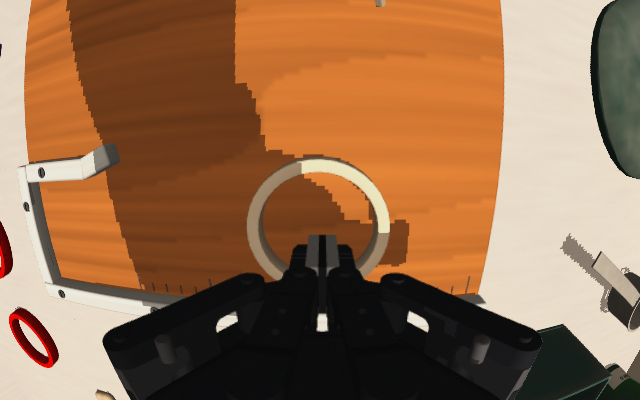

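Wrist view: ring moved with the fingers, near edge at (318,157), still flat. The rail is a short way ahead.

```bash
cat >> h.py <<'E'
def ring_w(s,p):
    # outer near arc of the ring: first pale pixel going down in columns
    h=cv2.cvtColor(p,cv2.COLOR_RGB2HSV);W=[]
    for u in range(275,362,4):
        col=(h[140:230,u,1]<110)
        if col.any(): W.append(wcast(s,u,140+np.argmax(col),20)[:2])
    W=np.array(W)
    # fixed radius 34
    from scipy.optimize import least_squares
    f=least_squares(lambda c:np.hypot(*(W-c).T)-34,W.mean(0)+[30,0],loss='soft_l1');return f.x,np.abs(f.fun).mean()
def look():
    s=r.sense();p,_=read_camera('wrist');print(np.round(s['position'],1),np.round(s['contact_force'],1),ring_w(s,p));return p
E
python3 - <<'E'
from h import *
w=np.load('/tmp/w3.npz');s=dict(position=w['pos'],ee_rot=w['q'])
print(ring_w(s,w['p']))
for u,v in((60,284),(480,292)):print(wcast(s,u,v,8))
E
```

```text
(array([572.60497748,  95.34187675]), np.float64(0.15644912481477133))
[ 624.90082922 -101.08877423    8.        ]
[620.90827943 193.21751076   8.        ]
```

play_rows --plan '[[[0,0.002,0,0,0,0],[0,0.002,0,0,0,0],[0,0.001,0,0,0,0],[0,0,0,0,0,0]]]'

```text
time_s: 5.8
position: [593.6, 97.1, 36.4]
ee_rot: [0.0, 0.712, 0.702, 0.0]
contact_force: [-0.6, -0.7, -0.2]
gripper_width: -0.003
```

```bash
python3 -c "
from h import *
look()"
```

```text
[593.6  97.1  36.4] [-0.6 -0.7 -0.2] (array([577.57826861,  95.40645096]), np.float64(0.2102820417371053))
```

play_rows --plan '[[[0,0.002,0,0,0,0],[0,0.002,0,0,0,0],[0,0.001,0,0,0,0],[0,0.001,0,0,0,0],[0,0,0,0,0,0]]]'

```text
time_s: 6.35
position: [599.6, 97.0, 36.3]
ee_rot: [0.0, 0.712, 0.702, 0.0]
contact_force: [-0.5, -0.1, -0.7]
gripper_width: -0.001
```

play_rows --plan '[[[0,0.001,0,0,0,0],[0,0,0,0,0,0]]]'

```text
time_s: 6.55
position: [600.4, 97.0, 36.3]
ee_rot: [0.0, 0.712, 0.702, 0.0]
contact_force: [-0.0, 0.0, -1.0]
gripper_width: 0.0
```

play_rows --plan '[[[0,0.001,0,0,0,0],[0,0,0,0,0,0]]]'

```text
time_s: 6.75
position: [601.5, 97.0, 36.3]
ee_rot: [0.0, 0.712, 0.702, 0.0]
contact_force: [-0.4, 0.4, -0.4]
gripper_width: -0.003
```

```bash
python3 -c "
from h import *
look()"
```

```text
[601.5  97.   36.3] [-0.4  0.4 -0.4] (array([585.2968821,  95.2980103]), np.float64(0.19918708557714962))
```

Almost at the rail; continuing in small steps until the force shows contact.

play_rows --plan '[[[0,0.001,0,0,0,0],[0,0,0,0,0,0]]]'

```text
time_s: 7.0
position: [602.1, 97.0, 36.2]
ee_rot: [-0.0, 0.712, 0.702, -0.0]
contact_force: [-0.2, 0.7, 0.3]
gripper_width: -0.002
```

play_rows --plan '[[[0,0.0007,0,0,0,0],[0,0,0,0,0,0]]]'

```text
time_s: 7.2
position: [602.3, 97.0, 36.2]
ee_rot: [-0.001, 0.712, 0.702, -0.001]
contact_force: [-2.5, -0.2, 1.1]
gripper_width: -0.002
```

```bash
python3 -c "
from h import *
look()"
```

```text
[602.3  97.   36.2] [-2.5 -0.2  1.1] (array([585.86296463,  95.24379287]), np.float64(0.1472685523509996))
```

Ring against the rail: −2.5 N, centre x 585.9 as expected. I ease the fingers off by 8 mm so they bear diagonally on the bore, towards the rail and the stop, then drag along the rail.

play_rows --plan '[[[0,-0.002,0,0,0,0],[0,-0.003,0,0,0,0],[0,-0.003,0,0,0,0],[-0.002,0,0,0,0,0],[-0.003,0,0,0,0,0],[-0.003,0,0,0,0,0],[0,0,0,0,0,0]]]'

```text
time_s: 7.95
position: [595.1, 88.6, 36.3]
ee_rot: [0.0, 0.712, 0.702, 0.0]
contact_force: [0.5, -0.0, 0.4]
gripper_width: 0.0
```

```bash
python3 -c "
from h import *
look()"
```

```text
[595.1  88.6  36.3] [ 0.5 -0.   0.4] (array([585.05036125,  95.78018448]), np.float64(0.2178485777253556))
```

play_rows --plan '[[[-0.002,0,0,0,0,0],[-0.003,0,0,0,0,0],[-0.003,0,0,0,0,0],[-0.003,0,0,0,0,0],[-0.003,0,0,0,0,0],[-0.003,0,0,0,0,0],[-0.003,0,0,0,0,0],[0,0,0,0,0,0]]]'

```text
time_s: 8.8
position: [594.7, 68.6, 36.3]
ee_rot: [0.0, 0.712, 0.702, -0.0]
contact_force: [-0.0, 0.2, 0.3]
gripper_width: 0.004
```

```bash
python3 -c "
from h import *
look()"
```

```text
[594.7  68.6  36.3] [-0.   0.2  0.3] (array([584.63865615,  78.81513253]), np.float64(0.20469777120806076))
```

play_rows --plan '[[[-0.001,0.001,0,0,0,0],[-0.001,0.001,0,0,0,0],[0,0,0,0,0,0]]]'

```text
time_s: 9.15
position: [596.8, 67.0, 36.3]
ee_rot: [0.0, 0.712, 0.702, 0.0]
contact_force: [0.4, -0.7, -0.5]
gripper_width: -0.003
```

```bash
python3 -c "
from h import *
p=look()
q,_=read_camera('scene');a=cv2.resize(q[130:230,200:340],None,fx=4,fy=4,interpolation=cv2.INTER_CUBIC);save('s3.png',np.vstack([a,cv2.resize(p[150:300,50:470],(560,200))]))"
```

```text
[596.8  67.   36.3] [ 0.4 -0.7 -0.5] (array([584.99205841,  75.75061476]), np.float64(0.2046289388961856))
```

View pics/s3.png

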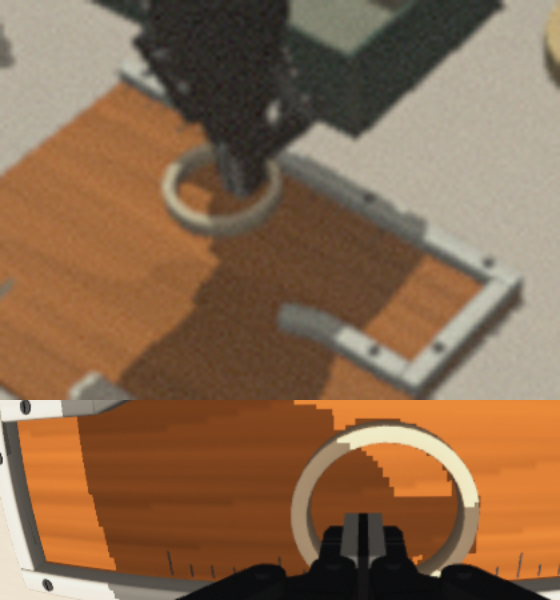

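Scene crop: ring at (222,185), right side against or next to the rail at about (278,170). I push slightly further rail-ward to confirm by force.

play_rows --plan '[[[0,0.001,0,0,0,0],[0,0,0,0,0,0]]]'

```text
time_s: 9.45
position: [597.7, 67.1, 36.3]
ee_rot: [-0.0, 0.712, 0.702, 0.0]
contact_force: [0.7, 0.2, 0.5]
gripper_width: -0.001
```

play_rows --plan '[[[0,0.001,0,0,0,0],[0,0,0,0,0,0]]]'

```text
time_s: 9.65
position: [598.7, 67.0, 36.3]
ee_rot: [0.0, 0.712, 0.702, 0.0]
contact_force: [-0.8, -0.3, -0.6]
gripper_width: -0.0
```

```bash
python3 -c "
from h import *
look()"
```

```text
[598.7  67.   36.3] [-0.8 -0.3 -0.6] (array([585.13451026,  74.24400469]), np.float64(0.19129757845640974))
```

Moving 2 mm rail-ward slid the ring along the rail without its x changing, so it is seated on the rail. Dragging on.

play_rows --plan '[[[-0.002,0,0,0,0,0],[-0.003,0,0,0,0,0],[-0.004,0,0,0,0,0],[-0.004,0,0,0,0,0],[-0.004,0,0,0,0,0],[-0.004,0,0,0,0,0],[-0.004,0,0,0,0,0],[-0.004,0,0,0,0,0]]]'

```text
time_s: 10.5
position: [598.2, 37.6, 36.3]
ee_rot: [0.0, 0.712, 0.702, 0.0]
contact_force: [-0.3, 0.4, 0.3]
gripper_width: 0.004
```

play_rows --plan '[[[-0.004,0,0,0,0,0],[-0.004,0,0,0,0,0],[-0.004,0,0,0,0,0],[-0.004,0,0,0,0,0],[-0.004,0,0,0,0,0],[-0.004,0,0,0,0,0],[-0.003,0,0,0,0,0],[0,0,0,0,0,0]]]'

```text
time_s: 11.3
position: [597.9, 10.6, 36.3]
ee_rot: [0.0, 0.712, 0.702, -0.0]
contact_force: [-0.1, 0.5, -0.4]
gripper_width: 0.006
```

```bash
python3 -c "
from h import *
look()"
```

```text
[597.9  10.6  36.3] [-0.1  0.5 -0.4] (array([584.41946324,  17.41581963]), np.float64(0.18534683674078908))
```

play_rows --plan '[[[-0.002,0,0,0,0,0],[-0.004,0,0,0,0,0],[-0.004,0,0,0,0,0],[-0.004,0,0,0,0,0],[-0.004,0,0,0,0,0],[-0.004,0,0,0,0,0],[-0.004,0,0,0,0,0],[-0.004,0,0,0,0,0]]]'

```text
time_s: 12.15
position: [597.5, -19.4, 36.3]
ee_rot: [0.0, 0.712, 0.702, -0.0]
contact_force: [-0.0, 0.8, 1.1]
gripper_width: 0.001
```

play_rows --plan '[[[-0.004,0,0,0,0,0],[-0.004,0,0,0,0,0],[-0.004,0,0,0,0,0],[-0.004,0,0,0,0,0],[-0.004,0,0,0,0,0],[-0.004,0,0,0,0,0],[-0.003,0,0,0,0,0],[0,0,0,0,0,0]]]'

```text
time_s: 12.95
position: [597.2, -46.5, 36.3]
ee_rot: [0.0, 0.712, 0.702, -0.0]
contact_force: [0.1, -0.0, -0.3]
gripper_width: -0.002
```

```bash
python3 -c "
from h import *
p=look();save('w5.png',p)"
```

```text
[597.2 -46.5  36.3] [ 0.1 -0.  -0.3] (array([572.34791708, -48.36800618]), np.float64(1.344816929404111))
```

View pics/w5.png

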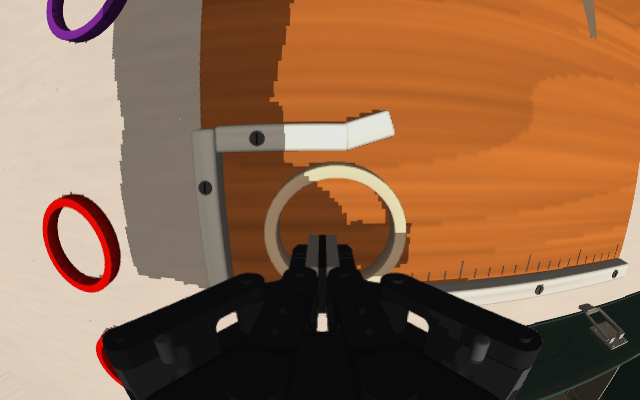

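Ring (335,235) is in the pocket mouth, clear of the keeper. Its left edge is at col 265 and the end stop face at about col 225, roughly 17 mm to go. (The arc fit is disturbed by the keeper here, so I go by the force.)

play_rows --plan '[[[-0.002,0,0,0,0,0],[-0.003,0,0,0,0,0],[-0.003,0,0,0,0,0],[-0.003,0,0,0,0,0],[-0.002,0,0,0,0,0],[-0.001,0,0,0,0,0],[0,0,0,0,0,0]]]'

```text
time_s: 13.7
position: [596.9, -60.2, 36.3]
ee_rot: [0.0, 0.712, 0.702, -0.0]
contact_force: [-0.1, 1.1, 0.7]
gripper_width: -0.001
```

play_rows --plan '[[[-0.001,0,0,0,0,0],[0,0,0,0,0,0]]]'

```text
time_s: 13.9
position: [596.9, -61.0, 36.3]
ee_rot: [-0.0, 0.712, 0.702, -0.0]
contact_force: [0.4, 0.4, 0.2]
gripper_width: 0.004
```

play_rows --plan '[[[-0.001,0,0,0,0,0],[0,0,0,0,0,0]]]'

```text
time_s: 14.1
position: [596.9, -62.0, 36.3]
ee_rot: [0.0, 0.712, 0.702, -0.0]
contact_force: [0.4, 0.0, -0.4]
gripper_width: 0.001
```

play_rows --plan '[[[-0.001,0,0,0,0,0],[0,0,0,0,0,0]]]'

```text
time_s: 14.3
position: [596.9, -63.0, 36.3]
ee_rot: [0.0, 0.712, 0.702, -0.0]
contact_force: [0.9, 0.0, -0.7]
gripper_width: 0.001
```

play_rows --plan '[[[-0.001,0,0,0,0,0],[0,0,0,0,0,0]]]'

```text
time_s: 14.5
position: [596.9, -64.1, 36.3]
ee_rot: [0.0, 0.712, 0.702, -0.0]
contact_force: [-0.7, 1.0, 0.1]
gripper_width: 0.002
```

play_rows --plan '[[[-0.001,0,0,0,0,0],[0,0,0,0,0,0]]]'

```text
time_s: 14.7
position: [596.9, -65.1, 36.3]
ee_rot: [0.0, 0.712, 0.702, -0.0]
contact_force: [-0.1, 0.1, -0.1]
gripper_width: 0.0
```

play_rows --plan '[[[-0.0007,0,0,0,0,0],[0,0,0,0,0,0]]]'

```text
time_s: 14.9
position: [596.9, -65.7, 36.3]
ee_rot: [0.0, 0.712, 0.702, 0.0]
contact_force: [0.9, -0.9, 0.6]
gripper_width: -0.006
```

play_rows --plan '[[[-0.0007,0,0,0,0,0],[0,0,0,0,0,0]]]'

```text
time_s: 15.1
position: [596.9, -66.4, 36.3]
ee_rot: [-0.0, 0.712, 0.702, -0.0]
contact_force: [-0.5, 0.4, -0.2]
gripper_width: -0.004
```

play_rows --plan '[[[-0.0007,0,0,0,0,0],[0,0,0,0,0,0]]]'

```text
time_s: 15.3
position: [596.9, -67.1, 36.3]
ee_rot: [0.0, 0.712, 0.702, -0.0]
contact_force: [-0.3, 0.0, 0.4]
gripper_width: 0.002
```

```bash
python3 -c "
from h import *
s=r.sense();p,_=read_camera('wrist');np.savez('/tmp/w6',p=p,pos=s['position'],q=s['ee_rot']);save('w6.png',cv2.resize(p[120:310,170:440],None,fx=2.9,fy=2.9,interpolation=cv2.INTER_CUBIC));print(s['position'],s['contact_force'])"
```

```text
[596.86158331 -67.1156641   36.32945438] [-0.34531821  0.00293332  0.43583985]
```

View pics/w6.png

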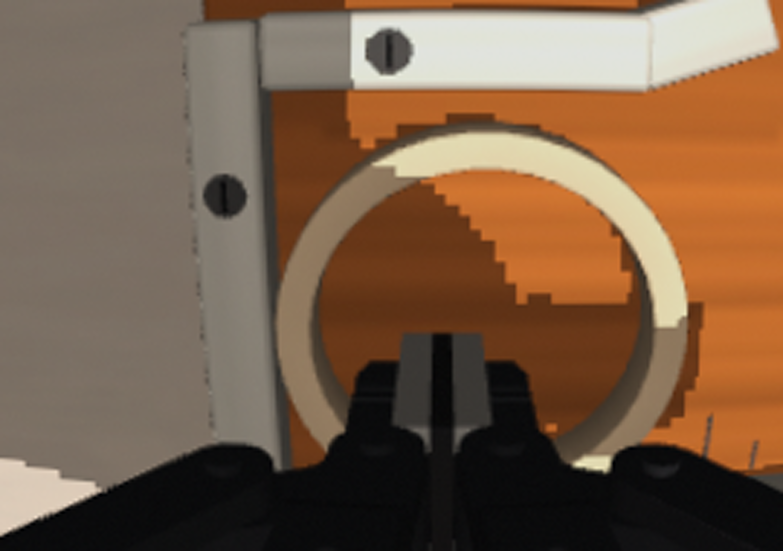

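Ring's left edge (277,320) is practically at the stop's inner edge (~275). Continuing in small steps to a definite force.

play_rows --plan '[[[-0.0007,0,0,0,0,0],[0,0,0,0,0,0]]]'

```text
time_s: 15.55
position: [596.8, -67.8, 36.3]
ee_rot: [0.0, 0.712, 0.702, 0.0]
contact_force: [0.1, -0.1, 0.6]
gripper_width: -0.002
```

play_rows --plan '[[[-0.0007,0,0,0,0,0],[0,0,0,0,0,0]]]'

```text
time_s: 15.75
position: [596.8, -68.3, 36.3]
ee_rot: [-0.0, 0.712, 0.702, 0.0]
contact_force: [-0.3, 1.0, -0.1]
gripper_width: 0.0
```

play_rows --plan '[[[-0.0007,0,0,0,0,0],[0,0,0,0,0,0]]]'

```text
time_s: 15.95
position: [596.7, -68.7, 36.3]
ee_rot: [-0.0, 0.712, 0.702, 0.0]
contact_force: [-0.5, 2.7, 0.2]
gripper_width: 0.001
```

play_rows --plan '[[[-0.0007,0,0,0,0,0],[0,0,0,0,0,0],[0,0,0,0,0,0]]]'

```text
time_s: 16.25
position: [596.6, -69.2, 36.2]
ee_rot: [-0.001, 0.712, 0.703, 0.0]
contact_force: [-0.8, 4.2, 0.3]
gripper_width: 0.0
```

play_rows --plan '[[[0,0.001,0,0,0,0],[0,0,0,0,0,0],[0,0,0,0,0,0]]]'

```text
time_s: 16.55
position: [596.9, -69.2, 36.1]
ee_rot: [-0.001, 0.712, 0.702, -0.0]
contact_force: [-2.4, 4.8, 2.0]
gripper_width: -0.004
```

Both contacts felt (rail −2.4 N, stop +4.8 N). Backing the fingers to the bore centre, then straight up.

play_rows --plan '[[[0.001,-0.001,0,0,0,0],[0.002,-0.002,0,0,0,0],[0.002,-0.003,0,0,0,0],[0.002,-0.003,0,0,0,0],[0.001,-0.002,0,0,0,0],[0,0,0,0,0,0],[0,0,0,0,0,0]]]'

```text
time_s: 17.25
position: [586.9, -61.9, 36.4]
ee_rot: [0.0, 0.712, 0.702, -0.0]
contact_force: [0.1, 0.2, 0.2]
gripper_width: 0.001
```

play_rows --plan '[[[0,0,-0.003,0,0,0],[0,0,-0.005,0,0,0],[0,0,-0.008,0,0,0],[0,0,-0.015,0,0,0],[0,0,-0.025,0,0,0],[0,0,-0.03,0,0,0],[0,0,-0.03,0,0,0],[0,0,-0.02,0,0,0]]]'

```text
time_s: 18.05
position: [588.3, -62.0, 176.4]
ee_rot: [0.002, 0.712, 0.702, 0.001]
contact_force: [0.4, -0.5, 0.2]
gripper_width: -0.003
```

play_rows --plan '[[[0,-0.02,-0.02,0,0,0],[0,-0.03,-0.02,0,0,0],[0,-0.03,-0.02,0,0,0],[0,-0.03,0,0,0,0],[0,-0.02,0,0,0,0],[0,0,0,0,0,0],[0,0,0,0,0,0]]]'

```text
time_s: 18.75
position: [457.5, -60.2, 233.6]
ee_rot: [0.001, 0.712, 0.702, 0.001]
contact_force: [0.1, 0.0, 0.7]
gripper_width: -0.001
```

```bash
python3 -c "
from h import *
s=r.sense();p,_=read_camera('wrist');t,_=read_camera('top');np.savez('/tmp/w7',p=p,t=t,pos=s['position'],q=s['ee_rot']);print(s['position'],s['contact_force'])
save('w7.png',np.hstack([p[100:400,120:520],cv2.resize(t[165:285,175:335],(400,300))]))"
```

```text
[457.54783425 -60.16021537 233.56440431] [0.08364264 0.01324706 0.68689487]
```

View pics/w7.png

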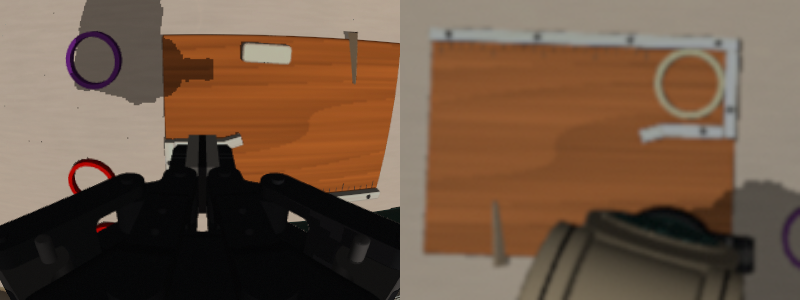

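Top view (right half): ring at (689,84) in the corner, against the rail (row 50) and the stop (col 724). Cone and eraser are unmoved. One enlarged numeric check.

```bash
python3 - <<'E'
from h import *
t=np.load('/tmp/w7.npz')['t'];c=calibration('top')
save('t7.png',cv2.resize(t[172:228,262:318],None,fx=10,fy=10,interpolation=cv2.INTER_CUBIC))
h=cv2.cvtColor(t,cv2.COLOR_RGB2HSV)[...,1]
# bore: wood blob enclosed by the ring
m=((h>110)*255).astype(np.uint8);n,l,st,ce=cv2.connectedComponentsWithStats(m)
u0,v0=175+(689-400)*.4,165+84*.4
i=l[int(v0),int(u0)];print(st[i],ce[i],cast(c,*ce[i],20).round(1))
E
```

```text
[280 187  22  23 381] [290.62204724 198.09186352] [584.7 -60.1  20. ]
```

View pics/t7.png

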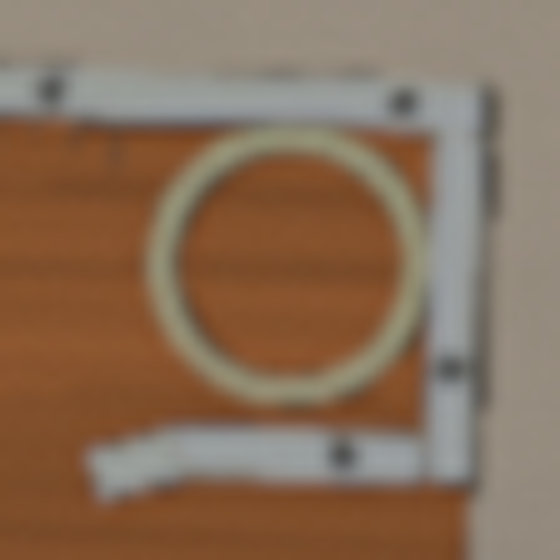

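Ring touches the rail (row ~127) and the end stop (col ~428), with the gap left on the keeper side. The hand is clear, so I hand in.

```bash
python3 -c "
from h import *
print(workorder.finish_job())"
```

```text
the job is handed in; nothing more can be done
None
```

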